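Refit the dust tray of the bench extractor

TASK

Slide the emptied dust tray back into its bay under the bench extractor until its blue front plate sits flat against the case, feeling for the hidden runners and never forcing it, then push the red lock bolt fully down and let go. Leave the other things on the bench where they are.

Things in the scene. Friction and masses are not known exactly. Their poses are not given: they have to be found in the camera images.
- case: Bench dust extractor: low grey steel box fixed to the bench, 210 mm deep (x), 280 wide (y), 85 tall, dark grille on top, 18 mm upstand along the rear edge. Origin: foot of the middle of its front face; x points into the machine, square to the face (face = plane x 0), y left looking in, z up. More than 25 N between the tray and case, runners or bolt does damage.
- mouth (a point): Middle of the mouth's lower edge, at the case's origin, axes as the case's. The mouth is centred in the front face, 190 mm wide, 48 mm high, open down to the bench; the bay behind it is 140 mm deep. The tray slides on the bench top; its front plate meeting the face is the stop.
- bay (a point): Point 70 mm behind the face, on the case's middle, bench level. Hidden here: two upright steel runners along the case's x, 153 mm apart inside, 2 to 44 mm high, unyielding. Their midline lies anywhere from 12 mm left to 12 mm right of this point: no reading shows it, feel for it. Left runner (+y) starts 4 mm behind the face, right one 24 mm behind it with a small outward flare.
- tray: Loose open aluminium tray on nylon glides, blue front plate, 0.3 kg. Origin: foot of the middle of the plate's rear face; x points back along the tray (the way it goes in), y left, z up. Body x 0 to 110 mm, 150 wide, 42 tall; plate 4 mm thick (x -4 to 0), 224 wide, 3 to 60 mm above the bench. Home: axes along the case's, x origin at the face, y origin on the runners' midline (1.5 mm play each side).
- channel (a point): Middle of the slot between the tray's two full-height cross walls, 36 mm behind the tray's origin, 42 mm up, axes as the tray's. The slot is 12 mm wide (x), runs the tray's full width, and takes the lock bolt's pin when the tray is home.
- handle (a point): Middle of the tray's dark bow handle: round bar 10 mm thick along the tray's y, 90 mm long, 44 mm ahead (-x) of the tray's origin, 46 mm above the bench, 40 mm from its centre line to the plate's front. Axes as the tray's. Held here the tray slides easily over the bench unless pressed down.
- bolt (a joint): Lock bolt, a red-topped plunger (18 mm across, 8 mm pin) on the case top, 36 mm behind the face and 58 mm left of its middle. 0 = raised, 0.018 m = fully down. Pushed straight down, about 4 N of friction, stays where left; goes down only when the tray is home within about 2 mm.
- bolt_top (a point): Centre of the top of the red lock bolt, 120 mm above the bench when raised, 102 mm when down. Axes as the case's.
- bench_block: Bystander: polished steel bench block, 55 x 55 x 18 mm, standing on the grille of the extractor's top. Origin: centre of its underside.
- bur_jar: Bystander: small glass jar of burs with a yellow lid, 44 mm across, 55 mm tall. Origin: centre of its underside.
- pliers: Bystander: long-nose pliers with yellow handles lying flat, about 185 mm long. Origin: centre of its underside.
- screwdriver: Bystander: red-handled screwdriver lying flat, 160 mm long. Origin: centre of its underside.
- brush: Bystander: wooden-handled bench brush lying flat, 200 mm long. Origin: centre of its underside.
- wax_blank: Bystander: upright purple wax rod, 34 mm across, 60 mm tall. Origin: centre of its underside.
- handpiece: Bystander: purple rotary handpiece with an aluminium nose, lying flat, about 160 mm long. Origin: centre of its underside.
Not all that is in view belongs to the job. There is more than one size of the tray; the one meant has the size given above.

How it is judged:
On the way:
1. the tray is home: its front plate flat against the case, square in its runners (x of tray in the frame of case above -0.003 m and angle between the x axis of tray and the x axis of case, either way round below 0.035 rad and y of tray in the frame of case between -0.02 and 0.02 m and angle between tray's own z axis and vertical below 0.05 rad and height (world z) of tray below 0.006 m), for 0.2 s.
At the end, for the whole second after the job is handed in: The tray is at rest in its bay with its front plate within 3 mm of the case's face, square to it within 2 degrees, within 20 mm of the case's middle, lying flat on the bench; the lock bolt is pushed down by at least 15 of its 18 mm (all of step 1 and value of joint bolt above 0.015 m and linear speed of tray below 0.01 m/s); the robot touches nothing.
It fails at once if the tray pressed against the case, its runners or the bolt with more than 25 N (contact force between tray and case above 25 N).
It fails at once if any of the seven bystanders moved by more than 30 mm (distance of any of bench_block, bur_jar, pliers, screwdriver, brush, wax_blank, handpiece from where it was at the start of the episode above 0.03 m).
It also fails if it takes over 72 s, if anything falls off the work surface, if the arm or the gripper's body presses on something with over 40 N, if the wrist force passes 120 N, or if a joint passes its speed limit or range.

ROBOT

A 6-joint arm with a two-finger parallel gripper is mounted at the origin on the work surface. World frame = base frame: x ahead of the robot, y to its left, z up, the work surface at z = 0. Lengths are in m, angles in rad, forces in N, time in s.
With the tool pointing down it reaches from about 0.375 to 0.975 m from the base axis. Payload 3.8 kg.
Tool frame: the origin (TCP) lies at the very end of the fingers, on their centre line; the grasp point (between the pads) lies 19 mm behind it; z points along the fingers, y is the direction in which the jaws open and shut (so a half turn about z gives the same grasp; the last joint's range is limited). The gripper opens to 85 mm and grips with 20 to 120 N. Pads are 22 mm wide; open, the fingers measure 114 mm over their backs; the gripper's body (76 mm by 85 mm) begins 54 mm behind the grasp point. The pads swing forward as they close: fully open they stand 13 mm farther back than shut.
Start: joints at [-0.037, 0.264, 1.604, -0, 1.274, -0.037], TCP at [0.675, -0, 0.231] pointing down, gripper open.
Joint ranges: [-2.63, 2.63], [-0.94, 2.18], [0.31, 2.57], [-1.31, 4.45], [0, 2.66], [-2.55, 2.55]. Speed limits (rad/s): [2.57, 2.57, 3.14, 3.14, 3.14, 3.14].

INTERFACE

Orientations are given as a rotation vector (axis times angle).
In Python, from workcell import status, read_camera, camera_info, order gives the robot as it stands.
- The arm moves only by the tool move_arm, never from a script. Its argument "deltas" is a list of rows, each a list of 3 entries, a list of its own where there are three numbers: the turn, a rotation vector about the world's x, y, z as a fraction of full scale, then the shift along the world's x, y, z as a fraction of full scale, then the closure, from -1 (fully open) to 1 (shut), so that 0 is half open. A call has 1 to 20 rows; each row is the pose to reach, as a shift and turn from the pose commanded when the call began; what a row does not reach only later rows make up. Full scale, the value 1, is 0.1 m for a shift and pi/2 rad for a turn. A row lasts 1/8 s, in which the tool goes at most 62.5 mm and 10.7 degrees, less where a joint would pass 70% of its speed; a pose out of reach is approached as far as the arm can. A call with a number of a shift or a turn outside -1 to 1 is refused whole. A call with a gripper value outside its range is refused whole. The fingers move at their own pace and stop on an object; "grip_force" is the grip in N (left out, the last holds). Time passes only in rows, so rows that repeat a pose let the fingers close. It gives the time, the measured TCP pose, the force and the opening at its end, in the units of the state.
- status.read_state(): the state, without advancing time (a new reading comes with each control period).
- read_camera(name): name is "scene" or "side" or "wrist"; returns (picture, depth): 480x640x3 uint8, red, green, blue; 480x640 float32, m along the optical axis (not along the pixel's ray), 0 where there is no reading.
- camera_info(name): a dict with "K" (3x3 intrinsics, pixels), "R" (3x3) and "t" (3): a world point X has camera coordinates R X + t. Camera axes: x right, y down, z forward; pixel columns grow to the right and rows downward; lengths in m; the calibration is good to about 2 mm. A picture is of the moment at which its call begins: read the wrist's pose just before it. camera_info takes no time and is no camera call; for the wrist camera it gives the pose at the moment of the call.
- order.finish_job(): hands the job in, once; it reports no verdict.
The state is a dict: "time": time; "q": joint angles; "joint_vel": joint speeds; "joint_torque": joint torques, N m; "tool_pos": TCP position; "tcp_rot": TCP orientation; "wrist_force": force on the tool from outside, world axes, zero at the start; "torque": the same for the moment, N m; "width": opening from 0.0 (shut) to 1.0 (fully open).
Only numpy, scipy, OpenCV 4.12 (cv2) and the standard library are available. Lean on these libraries where they do the work, as an engineer would, in place of code of your own. Each camera call takes 0.05 s, during which the arm holds its last target. There are 200 camera calls.

## Working session

There is one attempt and no reset: what is moved stays moved. The work goes in short steps, Python scripts to look and compute and a tool call to move; the robot and the scene stay as the last step left them, time stands still between calls to the robot, and variables do not carry over. Pictures are saved under pics/ and viewed, about 8 in all and at most 12, crops included, and the job is handed in when it is done.

Besides the shell and the picture viewer there is one more tool, called after ">>>" as a command line: name --argument value ..., lists and objects as JSON in quotes. move_arm: Moves the arm, as the interface text tells. Its arguments: {"type":"object","properties":{"deltas":{"type":"array","items":{"type":"array"}},"grip_force":{"type":"number"}},"required":["deltas"]}

```bash
mkdir -p pics; ls
cat > h.py <<'E'
import numpy as np, cv2
from workcell import status, read_camera, camera_info, order
def snap(n,f):
    i=camera_info(n); p,d=read_camera(n); cv2.imwrite(f'pics/{f}.png',p[:,:,::-1]); np.savez(f'pics/{f}.npz',p=p,d=d,K=i['K'],R=i['R'],t=i['t'])
def load(f): return np.load(f'pics/{f}.npz')
def pt(L,u,v,z=None):
    K,R,t=L['K'],L['R'],L['t']; r=np.linalg.inv(K)@[u,v,1]
    c=-R.T@t; w=R.T@r
    if z is None:
        d=L['d'][int(v),int(u)]; return c+w*d
    return c+w*(z-c[2])/w[2]
E
python3 - <<'E'
from h import *
print(status.read_state())
snap('scene','s1'); snap('side','d1')
for f in('s1','d1'):
    L=load(f);print(L['K'],-L['R'].T@L['t'],L['R'][2])
E
```

```text
pics
{'time': 0.0, 'q': array([-3.69181915e-02,  2.64784290e-01,  1.60539798e+00,  5.96121995e-06,
        1.27370400e+00, -3.68787141e-02]), 'joint_vel': array([ 8.34265754e-05, -1.25518875e-03,  9.65993857e-04, -1.13519587e-04,
       -1.56829730e-03,  1.08014469e-03]), 'joint_torque': array([ 6.10465631e-04, -5.15121067e+01, -3.67308676e+01, -4.07824507e-05,
        1.31324201e-02,  1.46811578e-05]), 'tool_pos': array([6.74254724e-01, 1.53814948e-05, 2.29928103e-01]), 'tcp_rot': array([-2.22029549, -2.22020395,  0.00244399]), 'wrist_force': array([-0.6088952 ,  0.34379686, -1.44002361]), 'torque': array([-0.05609545,  0.03974931, -0.00098118]), 'width': 0.9994290510253162}
[[577.69026388   0.         326.94317556]
 [  0.         577.69026388 228.3759726 ]
 [  0.           0.           1.        ]] [0.84640592 0.53862483 1.24353083] [-0.23948776 -0.43721753 -0.86688318]
[[440.54717822   0.         318.62173878]
 [  0.         440.54717822 231.09415339]
 [  0.           0.           1.        ]] [ 0.1864577  -0.77802625  0.61214034] [ 0.32806433  0.77632907 -0.53822576]
```

View pics/s1.png

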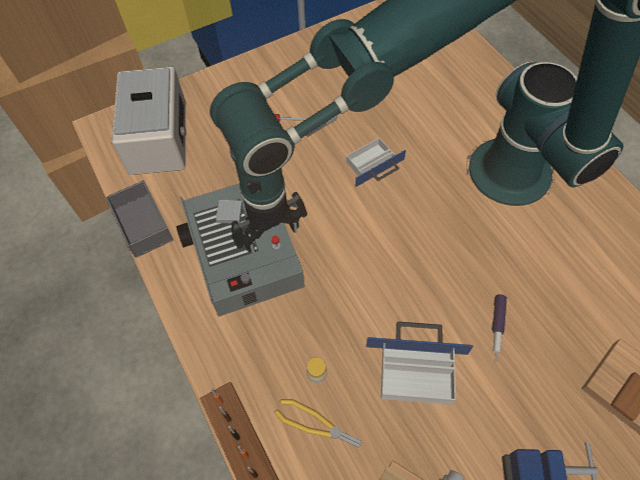

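View pics/d1.png

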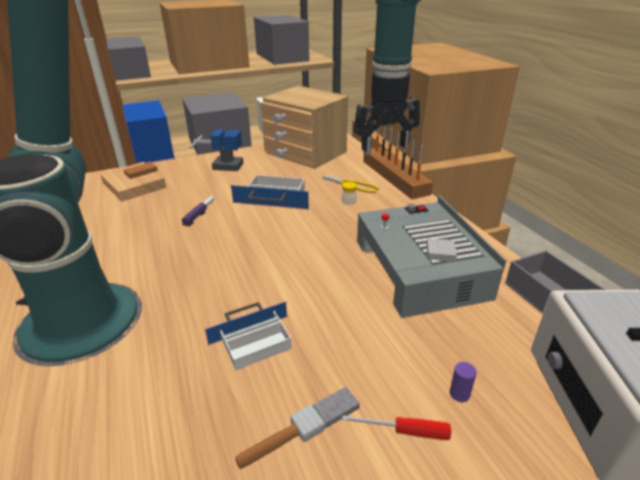

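Scene: the large tray is at about (418,370), a smaller decoy at (375,160), the case at (245,245) and the bolt at (276,241). I'll enlarge the tray and case.

Run:
```python
from h import *
L=load('s1');p=L['p'][:,:,::-1]
a=cv2.resize(p[310:410,355:485],None,fx=4.5,fy=4.5,interpolation=2)
b=cv2.resize(p[180:320,170:315],None,fx=4.14,fy=4.14,interpolation=2)
cv2.imwrite('pics/c1.png',a);cv2.imwrite('pics/c2.png',b)
print(a.shape,b.shape)
for n,u,v,z in [('plateL',471,350,.06),('plateR',367,340,.06),('hand1',398,323,.046),('hand2',441,325,.046),('smallL',357,184,.06),('smallR',405,153,.06),('bolt',276,241,.12)]: print(n,pt(L,u,v,z).round(3),pt(L,u,v).round(3))
```

```text
(450, 585, 3) (580, 600, 3)
plateL [0.404 0.35  0.06 ] [0.381 0.34  0.   ]
plateR [0.581 0.222 0.06 ] [0.579 0.22  0.051]
hand1 [0.499 0.219 0.046] [0.501 0.22  0.05 ]
hand2 [0.421 0.27  0.046] [ 0.405  0.259 -0.   ]
smallL [ 0.392 -0.131  0.06 ] [ 0.373 -0.159  0.01 ]
smallR [ 0.237 -0.151  0.06 ] [ 0.207 -0.186  0.001]
bolt [ 0.65  -0.057  0.12 ] [ 0.65  -0.057  0.12 ]
```

View pics/c1.png

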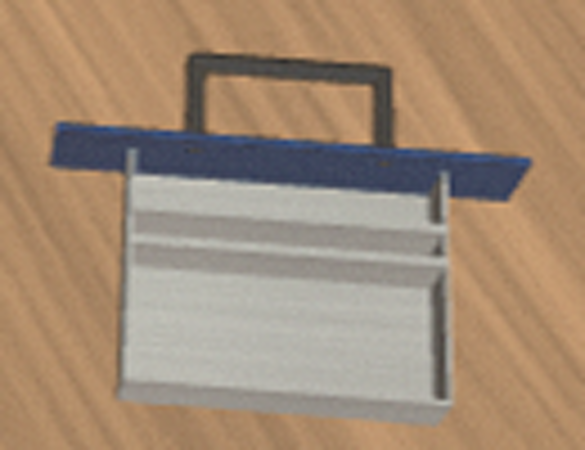

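View pics/c2.png

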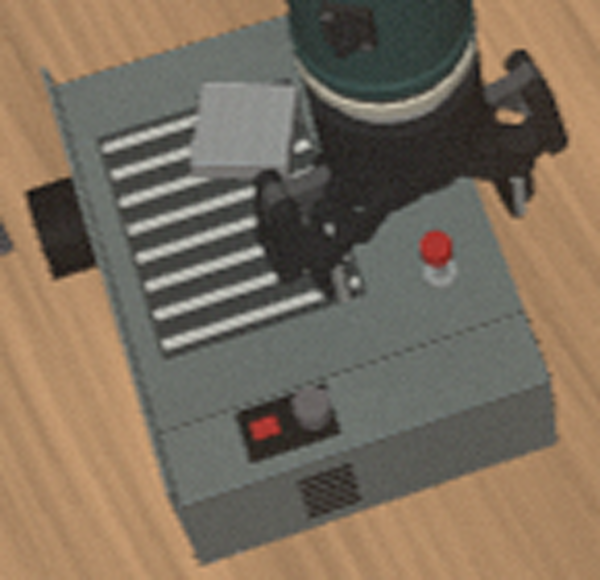

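```bash
cat >> h.py <<'E'
def cloud(L):
    v,u=np.mgrid[0:480,0:640]; d=L['d']; r=np.stack([u,v,np.ones_like(u)],-1)@np.linalg.inv(L['K']).T
    return (r*d[...,None]-L['t'])@L['R']
E
python3 - <<'E'
from h import *
L=load('s1');D=load('d1')
f=lambda x,y,z:pt(L,355+x/4.5-.4,310+y/4.5-.4,z)
A,B=f(58,124,.06),f(531,158,.06);print('plate top front',A.round(4),B.round(4),np.linalg.norm(A-B))
h1,h2=f(188,56,.05),f(391,70,.05);print('handle',h1,h2,np.linalg.norm(h1-h2))
r1,r2=f(120,388,.042),f(450,405,.042);print('rear',r1,r2,np.linalg.norm(r1-r2))
g=lambda x,y,z:pt(L,170+x/4.14-.4,180+y/4.14-.4,z)
print('FL',g(549,375,.085),'rearL',g(178,505,.085), 'bolt',g(437,240,.12))
P=[]
for n,Q in(('scene',L),('side',D)):
    c=cloud(Q);m=(abs(c[...,2]-.085)<.004)&(c[...,0]>.5)&(c[...,0]<.95)&(c[...,1]>-.35)&(c[...,1]<.12)&(Q['d']>0)
    q=c[m];P.append(q);print(n,len(q),q[:,2].mean(),cv2.minAreaRect(q[:,:2].astype(np.float32)))
P=np.vstack(P)
print(cv2.minAreaRect(P[:,:2].astype(np.float32)))
m=cv2.resize(D['p'][180:330,340:520,::-1],None,fx=4,fy=4,interpolation=2);cv2.imwrite('pics/c3.png',m)
E
```

```text
plate top front [0.5772 0.2172 0.06  ] [0.3937 0.342  0.06  ] 0.22199444573545615
handle [0.50247345 0.21668212 0.05      ] [0.42168322 0.27144357 0.05      ] 0.09760060617213548
rear [0.61463754 0.33316193 0.042     ] [0.48877942 0.41425195 0.042     ] 0.1497192538944839
FL [0.62704945 0.01982873 0.085     ] rearL [ 0.83070975 -0.01101264  0.085     ] bolt [ 0.64747748 -0.06527334  0.12      ]
scene 5842 0.0853072437738225 ((0.7080874443054199, -0.13131654262542725), (0.28431835770606995, 0.20863451063632965), 80.45152282714844)
side 6560 0.08435216370904738 ((0.7053202390670776, -0.13317400217056274), (0.28240472078323364, 0.21084332466125488), 80.96720886230469)
((0.7065123915672302, -0.13208095729351044), (0.2853766679763794, 0.21296539902687073), 80.75322723388672)
```

View pics/c3.png

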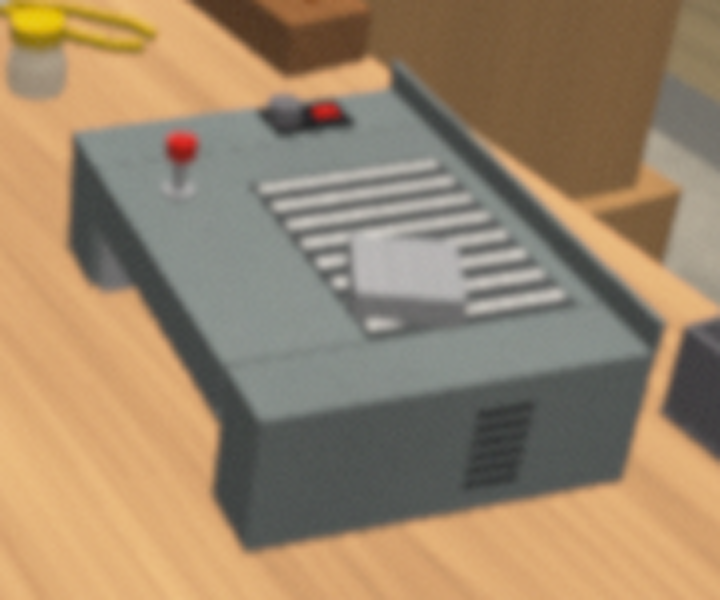

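>>> move_arm --deltas '[[[0, 0, 0.1], [-0.4, 0.4, 0], 0.2], [[0, 0, 0.2], [-0.8, 0.9, 0], 0.2], [[0, 0, 0.3], [-1, 1, 0], 0.2], [[0, 0, 0.3], [-1, 1, 0], 0.2]]' --grip_force 40

```text
time: 0.6
tool_pos: [0.5734, 0.101, 0.2309]
tcp_rot: [-1.639, -2.679, 0.001]
wrist_force: [0.6, -0.0, -0.5]
width: 0.395
```

>>> move_arm --deltas '[[[0, 0, 0.1], [-0.4, 0.4, -0.2], 0.2], [[0, 0, 0.2], [-0.8, 0.9, -0.4], 0.2], [[0, 0, 0.317], [-1, 1, -0.6], 0.2], [[0, 0, 0.317], [-1, 1, -0.6], 0.2], [[0, 0, 0.317], [-1, 1, -0.6], 0.2]]'

```text
time: 1.23
tool_pos: [0.4767, 0.1996, 0.172]
tcp_rot: [0.936, 2.997, 0.001]
wrist_force: [0.2, 0.2, -0.2]
width: 0.402
```

Run:
```python
from h import *
s=status.read_state();print(s['tool_pos'],s['tcp_rot'],s['width'],s['wrist_force'],s['torque'])
snap('wrist','w1')
L=load('s1')
for n,u,v,z in [('handpieceA',500,296,0.01),('hpB',497,358,.01),('jar',316,372,0.03),('sm body',347,160,.02),('sm handle',398,172,.03),('smplL',357,184,.01),('smplL',405,156,.02)]: print(n,pt(L,u,v,z).round(3))
```

```text
[0.47671839 0.19957193 0.17199627] [9.36113762e-01 2.99708045e+00 7.83660139e-04] 0.40165460956589116 [ 0.19305552  0.21287084 -0.24101792] [-0.0517109  -0.02856489 -0.03760517]
handpieceA [0.25  0.272 0.01 ]
hpB [0.347 0.384 0.01 ]
jar [0.705 0.22  0.03 ]
sm body [ 0.36  -0.232  0.02 ]
sm handle [ 0.271 -0.127  0.03 ]
smplL [ 0.373 -0.159  0.01 ]
smplL [ 0.222 -0.166  0.02 ]
```

View pics/w1.png

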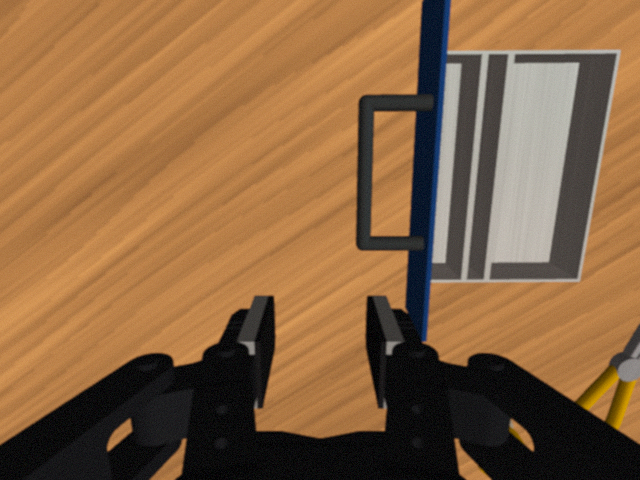

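Wrist: the bar runs from about (366,100) to (362,245), and the tray's rear edge from (618,52) to (582,281).

Run:
```python
from h import *
L=load('w1');s=status.read_state()
P=lambda u,v,z:pt(L,u,v,z)[:2]
a,b=P(366,102,.046),P(362,243,.046);print('bar',a,b,(a+b)/2,np.linalg.norm(a-b))
c,d=P(618,52,.042),P(580,281,.042);print('rear',c,d,(c+d)/2,np.linalg.norm(c-d))
for p,q in((a,b),(c,d)):
    e=p-q; print(np.degrees(np.arctan2(e[1],e[0]))-90)
e=(c+d)/2-(a+b)/2;print('x dir',np.degrees(np.arctan2(e[1],e[0])),np.linalg.norm(e))
from scipy.spatial.transform import Rotation as Ro
y=Ro.from_rotvec(s['tcp_rot']).as_matrix()[:,1];print('tool y',np.degrees(np.arctan2(y[1],y[0])))
```

```text
bar [0.42362284 0.27065912] [0.49803597 0.21917627] [0.46082941 0.24491769] 0.09048645497098083
rear [0.48675309 0.41268647] [0.61028706 0.33025132] [0.54852008 0.37146889] 0.1485132770015862
55.32250762416899
56.28451707965249
x dir 55.28088911803173 0.15396382564480995
tool y 55.31071921097408
```

>>> move_arm --deltas '[[[0, 0, 0], [-0.157, 0.453, -0.2], 0.2], [[0, 0, 0], [-0.157, 0.453, -0.6], 0.2], [[0, 0, 0], [-0.157, 0.453, -1], 0.2], [[0, 0, 0], [-0.157, 0.453, -1], 0.2]]'

```text
time: 1.78
tool_pos: [0.4581, 0.2436, 0.0689]
tcp_rot: [-0.934, -2.995, 0.006]
wrist_force: [-0.4, -0.2, 0.9]
width: 0.398
```

>>> move_arm --deltas '[[[0, 0, 0], [0, 0, -0.25], 0.2], [[0, 0, 0], [0, 0, -0.45], 0.2], [[0, 0, 0], [0, 0, -0.45], 0.2], [[0, 0, 0], [0, 0, -0.45], 1], [[0, 0, 0], [0, 0, -0.45], 1], [[0, 0, 0], [0, 0, -0.45], 1], [[0, 0, 0], [0, 0, -0.45], 1], [[0, 0, 0], [0, 0, -0.45], 1]]'

```text
time: 2.78
tool_pos: [0.4604, 0.2455, 0.0274]
tcp_rot: [0.93, 2.999, 0.002]
wrist_force: [0.3, -2.5, 6.3]
width: 0.097
```

>>> move_arm --deltas '[[[0, 0, 0], [0, 0, 0.008], 1], [[0, 0, 0], [-0.05, -0.2, 0.008], 1], [[0, 0, 0], [-0.1, -0.4, 0.008], 1], [[0, 0, 0], [-0.15, -0.6, 0.008], 1], [[0, 0, 0], [-0.15, -0.8, 0.008], 1], [[0, 0, 0], [-0.15, -1, 0.008], 1], [[0, 0, 0], [-0.15, -1, 0.008], 1]]'

```text
time: 3.65
tool_pos: [0.4432, 0.1427, 0.027]
tcp_rot: [-0.934, -2.999, 0.003]
wrist_force: [-1.2, -2.8, 7.2]
width: 0.099
```

>>> move_arm --deltas '[[[0, 0, -0.05], [-0.05, -0.2, 0], 1], [[0, 0, -0.1], [-0.1, -0.4, 0], 1], [[0, 0, -0.15], [-0.15, -0.6, 0], 1], [[0, 0, -0.2], [-0.15, -0.8, 0], 1], [[0, 0, -0.25], [-0.15, -1, 0], 1], [[0, 0, -0.25], [-0.15, -1, 0], 1]]'

```text
time: 4.4
tool_pos: [0.4286, 0.0436, 0.0271]
tcp_rot: [-1.501, -2.76, 0.002]
wrist_force: [0.5, -2.1, 5.7]
width: 0.096
```

>>> move_arm --deltas '[[[0, 0, -0.07], [0, -0.15, 0.01], 1], [[0, 0, -0.14], [0, -0.3, 0.01], 1], [[0, 0, -0.21], [0, -0.45, 0.01], 1], [[0, 0, -0.28], [0, -0.6, 0.01], 1], [[0, 0, -0.35], [0, -0.8, 0.01], 1], [[0, 0, -0.42], [0, -0.95, 0.01], 1], [[0, 0, -0.467], [0, -1, 0.01], 1], [[0, 0, -0.467], [0, -1, 0.01], 1]]'

```text
time: 5.4
tool_pos: [0.4286, -0.0553, 0.0279]
tcp_rot: [-2.388, -2.041, 0.002]
wrist_force: [-0.2, -2.2, 2.1]
width: 0.1
```

>>> move_arm --deltas '[[[0, 0, 0], [0, -0.15, 0], 1], [[0, 0, 0], [0, -0.29, 0], 1], [[0, 0, 0], [0, -0.29, 0], 1], [[0, 0, 0], [0, -0.29, 0], 1]]'

```text
time: 5.9
tool_pos: [0.4294, -0.0843, 0.0281]
tcp_rot: [2.389, 2.039, -0.0]
wrist_force: [0.7, -2.5, 2.3]
width: 0.1
```

Run:
```python
from h import *
from scipy.spatial.transform import Rotation as Ro
s=status.read_state();print(s['tool_pos'],s['width'],s['wrist_force'],s['torque'])
y=Ro.from_rotvec(s['tcp_rot']).as_matrix()[:,1];print('tool y',np.degrees(np.arctan2(y[1],y[0])))
snap('wrist','w2');snap('scene','s2');snap('side','d2')
a=load('w2')['p'];b=load('s2')['p'][150:390,170:490]
im=np.vstack([cv2.resize(a,(400,300)),cv2.resize(b,(400,300))]);im2=np.vstack([cv2.resize(load('d2')['p'][150:400,200:533],(400,300))]*2)
cv2.imwrite('pics/m2.png',np.hstack([im,im2])[:,:,::-1])
```

```text
[ 0.42938877 -0.08433284  0.02810105] 0.09975828208695417 [ 0.7373138  -2.50116669  2.28997727] [-0.32532084 -0.01011965 -0.08674016]
tool y -9.035885929264536
```

View pics/m2.png

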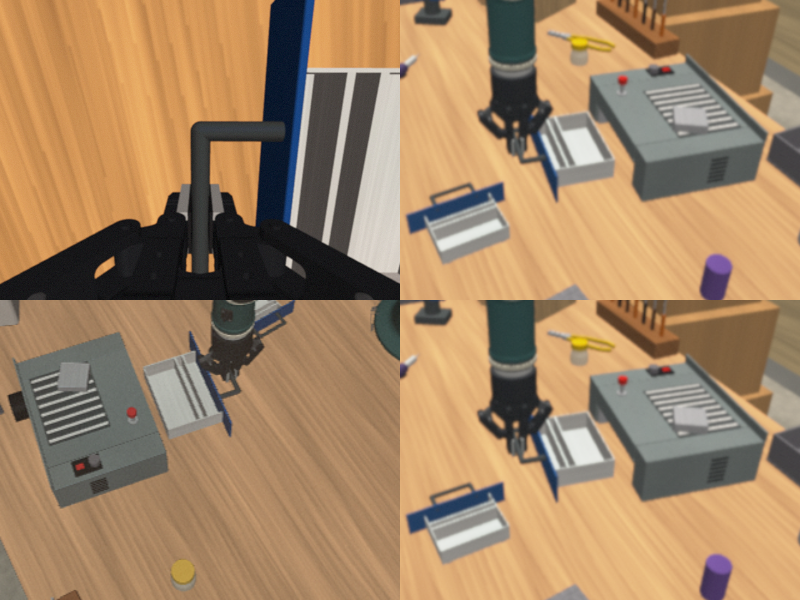

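Wrist, scene and side together: the tray is held, lined up in front of the mouth and clear of the small tray. Next I'll measure its pose in the case frame.

```bash
cat >> h.py <<'E'
def rect(c,m):
    r=cv2.minAreaRect(c[m][:,:2].astype(np.float32)); return r
E
python3 - <<'E'
from h import *
for n in('s2','d2'):
    L=load(n);c=cloud(L);ok=L['d']>0;z=c[...,2]
    m=ok&(abs(z-.085)<.004)&(c[...,0]>.58)&(c[...,0]<.95)&(c[...,1]>-.35)&(c[...,1]<.12)
    r=rect(c,m);print(n,'case',r)
    a=np.radians(r[2]-90);X=np.array([np.cos(a),np.sin(a)]);Y=np.array([-X[1],X[0]]);O=np.array(r[0])-.105*X
    print(' O',O)
    q=(c[...,:2]-O)@np.stack([X,Y],1)
    m=ok&(abs(z-.040)<.006)&(q[...,0]<-.01)&(q[...,0]>-.125)&(abs(q[...,1])<.1)
    t=q[m];print(' tray in case', t.min(0),t.max(0),cv2.minAreaRect(t.astype(np.float32)),len(t))
    s=status.read_state();print(' tcp in case',(s['tool_pos'][:2]-O)@np.stack([X,Y],1))
E
```

```text
s2 case ((0.7078527212142944, -0.13160662353038788), (0.2851177752017975, 0.20829521119594574), 80.3333969116211)
 O [ 0.60434356 -0.11397557]
 tray in case [-0.12387845 -0.07581917] [-0.02015036  0.07856273] ((-0.07192189246416092, 0.0013259351253509521), (0.15438805520534515, 0.10369989275932312), 89.91803741455078) 489
 tcp in case [-0.17753362  0.00039737]
d2 case ((0.7046536803245544, -0.13288001716136932), (0.28445965051651, 0.2102254033088684), 81.02583312988281)
 O [ 0.60093901 -0.11650116]
 tray in case [-0.12399938 -0.07269033] [-0.02087515  0.0818229 ] ((-0.07196472585201263, 0.00456663966178894), (0.15473945438861847, 0.102841317653656), 89.54208374023438) 617
 tcp in case [-0.17454694  0.00556858]
```

>>> move_arm --deltas '[[[0, 0, 0], [-0.015, -0.09, 0], 1], [[0, 0, 0], [-0.028, -0.173, 0], 1], [[0, 0, 0], [-0.028, -0.173, 0], 1], [[0, 0, 0], [0.071, -0.189, 0], 1], [[0, 0, 0], [0.169, -0.205, 0], 1], [[0, 0, 0], [0.219, -0.213, 0], 1], [[0, 0, 0], [0.219, -0.213, 0], 1], [[0, 0, 0], [0.219, -0.213, 0], 1]]'

```text
time: 7.05
tool_pos: [0.4515, -0.1052, 0.0281]
tcp_rot: [2.388, 2.04, 0.001]
wrist_force: [1.2, -0.8, 2.7]
width: 0.097
```

>>> move_arm --deltas '[[[0, 0, 0], [0.02, -0.003, 0], 1], [[0, 0, 0], [0.05, -0.008, 0], 1], [[0, 0, 0], [0.09, -0.014, 0], 1], [[0, 0, 0], [0.09, -0.014, 0], 1]]'

```text
time: 7.55
tool_pos: [0.4599, -0.1063, 0.0281]
tcp_rot: [-2.388, -2.04, 0.001]
wrist_force: [-1.0, 0.5, 4.2]
width: 0.1
```

>>> move_arm --deltas '[[[0, 0, 0], [0.002, 0.01, 0], 1], [[0, 0, 0], [0.003, 0.02, 0], 1], [[0, 0, 0], [0.005, 0.03, 0], 1], [[0, 0, 0], [0.005, 0.03, 0], 1]]'

```text
time: 8.05
tool_pos: [0.4608, -0.1033, 0.028]
tcp_rot: [2.389, 2.04, 0.0]
wrist_force: [0.1, -0.3, 3.1]
width: 0.098
```

```bash
cat > r.py <<'E'
from h import *
s=status.read_state();q=s['tool_pos'][:2]-[.6026,-.1152]
from scipy.spatial.transform import Rotation as Ro
y=Ro.from_rotvec(s['tcp_rot']).as_matrix()[:,1]
M=np.array([[.9869,-.1616],[.1616,.9869]])
print('case xy mm',(M@q*1000).round(2),'z',s['tool_pos'][2].round(4),'F',(M@s['wrist_force'][:2]).round(2),s['wrist_force'][2].round(2),'T',s['torque'].round(3),'yaw',np.degrees(np.arctan2(y[1],y[0])).round(2),s['time'])
E
python3 r.py
```

```text
case xy mm [-141.89  -11.23] z 0.028 F [ 0.11 -0.28] 3.11 T [-0.26   0.042 -0.05 ] yaw -9.0 8.05
```

>>> move_arm --deltas '[[[0, 0, 0], [0.002, 0.01, 0], 1], [[0, 0, 0], [0.003, 0.02, 0], 1], [[0, 0, 0], [0.005, 0.03, 0], 1], [[0, 0, 0], [0.005, 0.03, 0], 1]]'

```text
time: 8.55
tool_pos: [0.4612, -0.1002, 0.0281]
tcp_rot: [-2.389, -2.04, -0.0]
wrist_force: [0.2, -2.1, 1.9]
width: 0.098
```

```bash
python3 r.py
```

```text
case xy mm [-141.95   -8.07] z 0.0281 F [ 0.52 -2.04] 1.92 T [-0.205 -0.02  -0.067] yaw -8.99 8.55
```

>>> move_arm --deltas '[[[0, 0, 0], [0.002, 0.01, 0], 1], [[0, 0, 0], [0.003, 0.02, 0], 1], [[0, 0, 0], [0.005, 0.03, 0], 1], [[0, 0, 0], [0.005, 0.03, 0], 1]]'

```text
time: 9.05
tool_pos: [0.4617, -0.0972, 0.0281]
tcp_rot: [-2.389, -2.04, -0.0]
wrist_force: [-0.1, -0.8, 2.2]
width: 0.099
```

```bash
python3 r.py
```

```text
case xy mm [-141.97   -5.05] z 0.0281 F [ 0.03 -0.81] 2.21 T [-0.148  0.087 -0.087] yaw -9.0 9.05
```

>>> move_arm --deltas '[[[0, 0, 0], [0.002, 0.01, 0], 1], [[0, 0, 0], [0.003, 0.02, 0], 1], [[0, 0, 0], [0.005, 0.03, 0], 1], [[0, 0, 0], [0.005, 0.03, 0], 1]]'

```text
time: 9.55
tool_pos: [0.4622, -0.0942, 0.0281]
tcp_rot: [-2.389, -2.04, -0.0]
wrist_force: [-0.1, -0.9, 2.6]
width: 0.096
```

```bash
python3 r.py
```

```text
case xy mm [-141.96   -2.01] z 0.0281 F [ 0.06 -0.87] 2.56 T [-0.164 -0.03  -0.057] yaw -9.0 9.55
```

>>> move_arm --deltas '[[[0, 0, 0], [0.002, 0.01, 0], 1], [[0, 0, 0], [0.003, 0.02, 0], 1], [[0, 0, 0], [0.005, 0.03, 0], 1], [[0, 0, 0], [0.005, 0.03, 0], 1]]'

```text
time: 10.05
tool_pos: [0.4627, -0.0912, 0.0281]
tcp_rot: [-2.389, -2.04, -0.0]
wrist_force: [-0.1, -1.6, 2.8]
width: 0.099
```

```bash
python3 r.py
```

```text
case xy mm [-141.93    1.04] z 0.0281 F [ 0.19 -1.55] 2.8 T [-0.204 -0.023 -0.106] yaw -9.0 10.05
```

>>> move_arm --deltas '[[[0, 0, 0], [0.002, 0.01, 0], 1], [[0, 0, 0], [0.003, 0.02, 0], 1], [[0, 0, 0], [0.005, 0.03, 0], 1], [[0, 0, 0], [0.005, 0.03, 0], 1]]'

```text
time: 10.55
tool_pos: [0.4632, -0.0883, 0.0281]
tcp_rot: [-2.389, -2.04, -0.0]
wrist_force: [1.0, -1.9, 2.0]
width: 0.097
```

```bash
python3 r.py
```

```text
case xy mm [-141.91    4.07] z 0.0281 F [ 1.26 -1.67] 2.05 T [-0.176  0.021 -0.065] yaw -9.0 10.55
```

>>> move_arm --deltas '[[[0, 0, 0], [0.002, 0.01, 0], 1], [[0, 0, 0], [0.003, 0.02, 0], 1], [[0, 0, 0], [0.005, 0.03, 0], 1], [[0, 0, 0], [0.005, 0.03, 0], 1]]'

```text
time: 11.05
tool_pos: [0.4637, -0.0853, 0.0281]
tcp_rot: [-2.389, -2.04, -0.0]
wrist_force: [-0.8, -0.7, 2.5]
width: 0.098
```

```bash
python3 r.py
```

```text
case xy mm [-141.9     7.11] z 0.0281 F [-0.68 -0.86] 2.46 T [-0.232  0.061 -0.151] yaw -9.0 11.05
```

>>> move_arm --deltas '[[[0, 0, 0], [0.002, 0.01, 0], 1], [[0, 0, 0], [0.003, 0.02, 0], 1], [[0, 0, 0], [0.003, 0.02, 0], 1]]'

```text
time: 11.42
tool_pos: [0.464, -0.0833, 0.0281]
tcp_rot: [-2.389, -2.04, -0.0]
wrist_force: [0.5, -0.7, 1.5]
width: 0.096
```

```bash
python3 r.py; sleep 0; python3 -c "
from h import *
snap('wrist','w3')"; python3 r.py
```

```text
case xy mm [-141.91    9.09] z 0.0281 F [ 0.62 -0.57] 1.53 T [-0.209 -0.052 -0.109] yaw -9.0 11.425
case xy mm [-141.9    9.1] z 0.0281 F [-0.79 -0.56] 2.3 T [-0.155  0.006 -0.038] yaw -9.0 11.475
```

Run:
```python
from h import *
a,b=[cv2.cvtColor(load(f)['p'],cv2.COLOR_RGB2GRAY).astype(np.float32) for f in('w2','w3')]
for r in((0,110,425,500),(110,400,400,500),(110,200,490,590),(150,440,500,600),(180,300,300,340)):
    s=np.s_[r[0]:r[1],r[2]:r[3]]; print(r,cv2.phaseCorrelate(a[s].copy(),b[s].copy()),abs(a[s]-b[s]).mean())
```

```text
(0, 110, 425, 500) ((1.2714348219043927, 0.1494365775486628), 0.9045990611712138) 7.4253335
(110, 400, 400, 500) ((0.2056557696513721, 0.23056968918697862), 1.0023120600382487) 6.2585173
(110, 200, 490, 590) ((0.20467695103771888, 0.19794803621255852), 0.9565414788987902) 5.755889
(150, 440, 500, 600) ((0.05775911732086314, 0.05378839163768134), 1.022037510172526) 3.965655
(180, 300, 300, 340) ((0.36090606554670046, -0.035191786072843456), 1.0239062118530273) 6.0516667
```

>>> move_arm --deltas '[[[0, 0, 0], [0.002, 0.01, 0], 1], [[0, 0, 0], [0.003, 0.02, 0], 1], [[0, 0, 0], [0.003, 0.02, 0], 1]]'

```text
time: 11.85
tool_pos: [0.4643, -0.0814, 0.0281]
tcp_rot: [-2.389, -2.04, -0.0]
wrist_force: [0.6, -1.6, 3.3]
width: 0.1
```

```bash
python3 r.py
```

```text
case xy mm [-141.98   11.05] z 0.0281 F [ 0.84 -1.46] 3.26 T [-0.316  0.095 -0.155] yaw -9.01 11.85
```

>>> move_arm --deltas '[[[0, 0, 0], [0.002, 0.01, 0], 1], [[0, 0, 0], [0.003, 0.02, 0], 1], [[0, 0, 0], [0.003, 0.02, 0], 1]]'

```text
time: 12.22
tool_pos: [0.4644, -0.0795, 0.0281]
tcp_rot: [-2.389, -2.04, 0.001]
wrist_force: [-1.5, -4.0, 3.8]
width: 0.099
```

```bash
python3 r.py;python3 - <<'E'
from h import *
snap('wrist','w4')
a,b=[cv2.cvtColor(load(f)['p'],cv2.COLOR_RGB2GRAY).astype(np.float32) for f in('w3','w4')]
for r in((0,110,425,500),(110,400,400,500),(110,200,490,590),(150,440,500,600),(180,300,300,340)):
    s=np.s_[r[0]:r[1],r[2]:r[3]]; print(r,cv2.phaseCorrelate(a[s].copy(),b[s].copy()))
E
python3 r.py
```

```text
case xy mm [-142.16   12.91] z 0.0281 F [-0.8  -4.17] 3.83 T [-0.572  0.223 -0.332] yaw -9.01 12.225
(0, 110, 425, 500) ((5.3502050503263305, 0.22816771364298916), 0.6846271008385553)
(110, 400, 400, 500) ((0.10693904443284907, 0.49301460751257764), 0.6726297280629476)
(110, 200, 490, 590) ((0.5284615360146461, 0.5577420617403916), 0.49514781867133245)
(150, 440, 500, 600) ((-0.0038718297429483073, 0.17541736349659232), 0.8370022047678629)
(180, 300, 300, 340) ((0.8501955439383835, 0.6705745877092113), 0.7776730996370316)
case xy mm [-142.15   12.93] z 0.0281 F [-1.77 -4.35] 3.58 T [-0.582  0.22  -0.299] yaw -9.01 12.275
```

Clear contact with the left runner from about y = 11 mm, so the runner midline is near +9.3 mm. I'll back off and feed in gently.

>>> move_arm --deltas '[[[0, 0, -0.001], [-0.003, -0.02, 0], 1], [[0, 0, -0.002], [-0.006, -0.036, 0], 1], [[0, 0, -0.002], [-0.006, -0.036, 0], 1], [[0, 0, -0.002], [0.024, -0.041, 0], 1], [[0, 0, -0.002], [0.053, -0.046, 0], 1], [[0, 0, -0.002], [0.093, -0.052, 0], 1], [[0, 0, -0.002], [0.093, -0.052, 0], 1]]'

```text
time: 13.15
tool_pos: [0.4739, -0.0847, 0.0281]
tcp_rot: [-2.392, -2.037, 0.001]
wrist_force: [-2.1, -0.6, 4.5]
width: 0.098
```

```bash
python3 r.py
```

```text
case xy mm [-131.98    9.33] z 0.0281 F [-2.01 -0.89] 4.5 T [-0.045  0.173  0.048] yaw -9.16 13.15
```

>>> move_arm --deltas '[[[0, 0, 0], [0.02, -0.003, 0], 1], [[0, 0, 0], [0.04, -0.006, 0], 1], [[0, 0, 0], [0.06, -0.01, 0], 1], [[0, 0, 0], [0.06, -0.01, 0], 1]]'

```text
time: 13.65
tool_pos: [0.4796, -0.0856, 0.0281]
tcp_rot: [-2.391, -2.036, 0.001]
wrist_force: [-1.3, 0.3, 5.3]
width: 0.101
```

```bash
python3 r.py
```

```text
case xy mm [-126.21    9.35] z 0.0281 F [-1.37  0.04] 5.33 T [ 0.071  0.255 -0.039] yaw -9.17 13.65
```

>>> move_arm --deltas '[[[0, 0, 0], [0.02, -0.003, 0], 1], [[0, 0, 0], [0.04, -0.006, 0], 1], [[0, 0, 0], [0.06, -0.01, 0], 1], [[0, 0, 0], [0.08, -0.013, 0], 1], [[0, 0, 0], [0.08, -0.013, 0], 1]]'

```text
time: 14.28
tool_pos: [0.4875, -0.0869, 0.028]
tcp_rot: [-2.391, -2.036, 0.001]
wrist_force: [-2.4, -1.0, 4.5]
width: 0.097
```

```bash
python3 r.py
```

```text
case xy mm [-118.14    9.34] z 0.028 F [-2.18 -1.37] 4.53 T [0.047 0.202 0.034] yaw -9.17 14.275
```

>>> move_arm --deltas '[[[0, 0, 0], [0.03, -0.005, 0], 1], [[0, 0, 0], [0.06, -0.01, 0], 1], [[0, 0, 0], [0.09, -0.015, 0], 1], [[0, 0, 0], [0.12, -0.02, 0], 1], [[0, 0, 0], [0.15, -0.025, 0], 1], [[0, 0, 0], [0.15, -0.025, 0], 1]]'

```text
time: 15.02
tool_pos: [0.5027, -0.0894, 0.028]
tcp_rot: [-2.392, -2.036, 0.001]
wrist_force: [-2.1, 0.0, 3.9]
width: 0.102
```

```bash
python3 r.py
```

```text
case xy mm [-102.73    9.3 ] z 0.028 F [-2.11 -0.33] 3.88 T [0.025 0.199 0.021] yaw -9.17 15.025
```

>>> move_arm --deltas '[[[0, 0, 0], [0.03, -0.005, 0], 1], [[0, 0, 0], [0.06, -0.01, 0], 1], [[0, 0, 0], [0.09, -0.015, 0], 1], [[0, 0, 0], [0.12, -0.02, 0], 1], [[0, 0, 0], [0.15, -0.025, 0], 1], [[0, 0, 0], [0.18, -0.029, 0], 1], [[0, 0, 0], [0.2, -0.033, 0], 1], [[0, 0, 0], [0.2, -0.033, 0], 1]]'

```text
time: 16.02
tool_pos: [0.5226, -0.0927, 0.028]
tcp_rot: [-2.392, -2.036, 0.001]
wrist_force: [-2.2, 0.5, 4.9]
width: 0.097
```

```bash
python3 r.py
```

```text
case xy mm [-82.54   9.3 ] z 0.028 F [-2.28  0.12] 4.89 T [0.03  0.3   0.015] yaw -9.17 16.025
```

>>> move_arm --deltas '[[[0, 0, 0], [0.03, -0.005, 0], 1], [[0, 0, 0], [0.06, -0.01, 0], 1], [[0, 0, 0], [0.09, -0.015, 0], 1], [[0, 0, 0], [0.12, -0.02, 0], 1], [[0, 0, 0], [0.15, -0.025, 0], 1], [[0, 0, 0], [0.18, -0.029, 0], 1], [[0, 0, 0], [0.2, -0.033, 0], 1], [[0, 0, 0], [0.2, -0.033, 0], 1]]'

```text
time: 17.02
tool_pos: [0.5428, -0.096, 0.028]
tcp_rot: [-2.392, -2.036, 0.0]
wrist_force: [-1.4, 0.1, 4.0]
width: 0.097
```

```bash
python3 r.py
```

```text
case xy mm [-62.16   9.28] z 0.028 F [-1.41 -0.12] 4.01 T [0.038 0.219 0.005] yaw -9.18 17.025
```

>>> move_arm --deltas '[[[0, 0, 0], [0.03, -0.005, 0], 1], [[0, 0, 0], [0.06, -0.01, 0], 1], [[0, 0, 0], [0.09, -0.015, 0], 1], [[0, 0, 0], [0.12, -0.02, 0], 1], [[0, 0, 0], [0.13, -0.021, 0], 1], [[0, 0, 0], [0.14, -0.023, 0], 1], [[0, 0, 0], [0.14, -0.023, 0], 1]]'

```text
time: 17.9
tool_pos: [0.5566, -0.0983, 0.0281]
tcp_rot: [-2.392, -2.036, 0.001]
wrist_force: [-2.4, 0.3, 4.0]
width: 0.096
```

```bash
python3 r.py
```

```text
case xy mm [-48.1    9.26] z 0.0281 F [-2.38 -0.08] 3.97 T [ 0.022  0.307 -0.004] yaw -9.18 17.9
```

>>> move_arm --deltas '[[[0, 0, 0], [0.005, -0.001, 0], 1], [[0, 0, 0], [0.01, -0.002, 0], 1], [[0, 0, 0], [0.015, -0.003, 0], 1], [[0, 0, 0], [0.02, -0.003, 0], 1], [[0, 0, 0], [0.02, -0.003, 0], 1]]'

```text
time: 18.52
tool_pos: [0.5585, -0.0986, 0.0281]
tcp_rot: [-2.392, -2.036, 0.001]
wrist_force: [-1.8, 0.1, 6.0]
width: 0.104
```

```bash
python3 r.py
```

```text
case xy mm [-46.19   9.27] z 0.0281 F [-1.83 -0.17] 5.99 T [ 0.07   0.401 -0.019] yaw -9.17 18.525
```

>>> move_arm --deltas '[[[0, 0, 0], [0.004, -0.001, 0], 1], [[0, 0, 0], [0.008, -0.001, 0], 1], [[0, 0, 0], [0.012, -0.002, 0], 1], [[0, 0, 0], [0.012, -0.002, 0], 1]]'

```text
time: 19.02
tool_pos: [0.5597, -0.0988, 0.0281]
tcp_rot: [-2.392, -2.036, 0.001]
wrist_force: [-2.0, 0.6, 6.3]
width: 0.097
```

```bash
python3 r.py
```

```text
case xy mm [-45.02   9.29] z 0.0281 F [-2.06  0.3 ] 6.35 T [0.001 0.391 0.002] yaw -9.18 19.025
```

>>> move_arm --deltas '[[[0, 0, 0], [0.004, -0.001, 0], 1], [[0, 0, 0], [0.008, -0.001, 0], 1], [[0, 0, 0], [0.012, -0.002, 0], 1], [[0, 0, 0], [0.012, -0.002, 0], 1]]'

```text
time: 19.52
tool_pos: [0.5609, -0.099, 0.0281]
tcp_rot: [-2.392, -2.036, 0.001]
wrist_force: [-2.3, 1.3, 6.0]
width: 0.1
```

```bash
python3 r.py
```

```text
case xy mm [-43.78   9.29] z 0.0281 F [-2.46  0.93] 6.05 T [0.019 0.297 0.007] yaw -9.18 19.525
```

>>> move_arm --deltas '[[[0, 0, 0], [0.004, -0.001, 0], 1], [[0, 0, 0], [0.008, -0.001, 0], 1], [[0, 0, 0], [0.01, -0.002, 0], 1], [[0, 0, 0], [0.01, -0.002, 0], 1]]'

```text
time: 20.02
tool_pos: [0.5612, -0.099, 0.0281]
tcp_rot: [-2.391, -2.036, 0.002]
wrist_force: [-3.3, 0.9, 7.8]
width: 0.096
```

```bash
python3 r.py
```

```text
case xy mm [-43.46   9.27] z 0.0281 F [-3.44  0.36] 7.75 T [0.098 0.677 0.013] yaw -9.18 20.025
```

>>> move_arm --deltas '[[[0, 0, 0], [0.004, -0.001, 0], 1], [[0, 0, 0], [0.007, -0.001, 0], 1], [[0, 0, 0], [0.007, -0.001, 0], 1], [[0, 0, 0], [0.007, -0.001, 0], 1]]'

```text
time: 20.52
tool_pos: [0.5612, -0.099, 0.0281]
tcp_rot: [-2.39, -2.035, 0.004]
wrist_force: [-5.8, 1.1, 8.9]
width: 0.099
```

```bash
python3 r.py
python3 - <<'E'
from h import *
snap('side','d5');snap('scene','s5')
a=cv2.resize(load('d5')['p'][150:330,300:540],(600,450));cv2.imwrite('pics/m5.png',a[:,:,::-1])
E
```

```text
case xy mm [-43.5    9.29] z 0.0281 F [-5.89  0.19] 8.89 T [ 0.123  0.963 -0.002] yaw -9.17 20.525
```

View pics/m5.png

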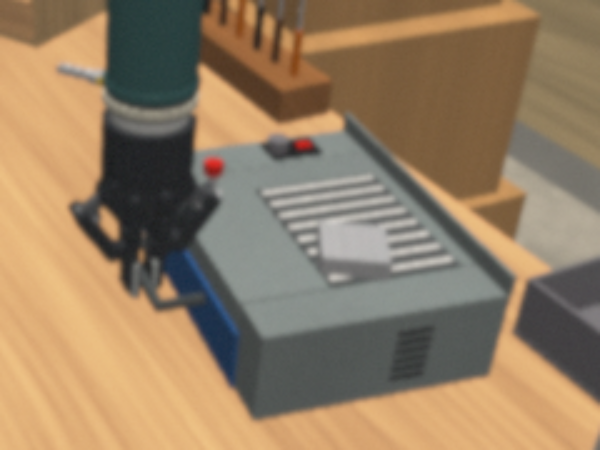

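The side view shows the blue plate flush against the face, and the tool stopped firmly at about 6 N. I'll unload, release and lift.

>>> move_arm --deltas '[[[0, 0, 0], [-0.011, 0.002, 0], 1], [[0, 0, 0], [-0.011, 0.002, 0], 1], [[0, 0, 0], [-0.011, 0.002, 0], 0.2], [[0, 0, 0], [-0.011, 0.002, 0], 0.2], [[0, 0, 0], [-0.011, 0.002, 0], 0.2], [[0, 0, 0], [-0.011, 0.002, 0.2], 0.2], [[0, 0, 0], [-0.011, 0.002, 0.5], 0.2], [[0, 0, 0], [-0.011, 0.002, 1], 0.2], [[0, 0, 0], [-0.011, 0.002, 1], 0.2]]'

```text
time: 21.75
tool_pos: [0.5667, -0.1001, 0.1337]
tcp_rot: [2.385, 2.031, 0.011]
wrist_force: [1.0, -0.8, 0.3]
width: 0.399
```

>>> move_arm --deltas '[[[0, 0, 0], [0, 0, 0.35], 1], [[0, 0, 0], [0, 0, 0.35], 1], [[0, 0, 0], [0.4, 0.15, 0.35], 1], [[0, 0, 0], [0.8, 0.35, 0.35], 1], [[0, 0, 0], [0.875, 0.35, 0.35], 1], [[0, 0, 0], [0.875, 0.35, 0.35], 1], [[0, 0, 0], [0.875, 0.35, 0.35], 1]]'

```text
time: 22.62
tool_pos: [0.648, -0.0645, 0.162]
tcp_rot: [-2.392, -2.035, 0.003]
wrist_force: [0.3, -0.1, 0.2]
width: -0.004
```

```bash
python3 r.py
python3 - <<'E'
from h import *
snap('side','d6');snap('scene','s6')
s=status.read_state();print(s['tool_pos'],s['width'])
c=cloud(load('s6'));p=load('s6')['p'].astype(int)
m=(p[...,0]>150)&(p[...,1]<60)&(p[...,2]<60)&(abs(c[...,0]-.65)<.05)&(abs(c[...,1]+.06)<.04);print('red',m.sum(),c[m].mean(0) if m.any() else '')
for n in('s6','d6'):
    c=cloud(load(n));p=load(n)['p'].astype(int)
    m=(p[...,2]>p[...,0]*1.8)&(p[...,2]>60)&(abs(c[...,2]-.055)<.012)&(c[...,0]>.5)&(c[...,0]<.7)&(c[...,1]<.1)
    q=(c[m][:,:2]-[.6026,-.1152])@np.array([[.9869,.1616],[-.1616,.9869]]);print(n,m.sum(),'plate',np.percentile(q,[2,50,98],axis=0),np.degrees(np.polyfit(q[:,1],q[:,0],1)[0]))
a=cv2.resize(load('d6')['p'][150:330,300:540],(400,300));b=cv2.resize(load('s6')['p'][150:330,150:390],(400,300))
cv2.imwrite('pics/m6.png',np.hstack([a,b])[:,:,::-1])
E
```

```text
case xy mm [36.62 57.34] z 0.162 F [ 0.32 -0.09] 0.24 T [-0.043 -0.056  0.013] yaw -9.21 22.625
[ 0.64831942 -0.06460349  0.16275031] -0.0004319551074373522
red 31 [ 0.64954947 -0.06352288  0.11938975]Traceback (most recent call last):
  File "<stdin>", line 9, in <module>
    return _quantile_unchecked(
        a, q, axis, out, overwrite_input, method, keepdims, weights)
    return _ureduce(a,
                    func=_quantile_ureduce_func,
    ...<5 lines>...
                    overwrite_input=overwrite_input,
                    method=method)
    r = func(a, **kwargs)
    result = _quantile(arr,
                       quantiles=q,
    ...<2 lines>...
                       out=out,
                       weights=wgt)
    slices_having_nans = np.isnan(arr[-1, ...])
                                  ~~~^^^^^^^^^
IndexError: index -1 is out of bounds for axis 0 with size 0
```

Run:
```python
from h import *
n='d6'
c=cloud(load(n));p=load(n)['p'].astype(int)
m=(p[...,2]>p[...,0]*1.8)&(p[...,2]>60)&(c[...,2]>.02)&(c[...,2]<.065)&(c[...,0]>.5)&(c[...,0]<.7)&(c[...,1]<.1)
q=(c[m][:,:2]-[.6026,-.1152])@np.array([[.9869,.1616],[-.1616,.9869]]);print(n,m.sum(),'plate',np.percentile(q,[2,50,98],axis=0))
k=np.linalg.lstsq(np.c_[q[:,1],np.ones(len(q))],q[:,0],rcond=None)[0];print(np.degrees(k[0]),k[1])
a=cv2.resize(load('d6')['p'][150:330,300:540],(400,300));b=cv2.resize(load('s6')['p'][150:330,150:390],(400,300))
cv2.imwrite('pics/m6.png',np.hstack([a,b])[:,:,::-1])
```

```text
d6 619 plate [[-0.00502514 -0.103164  ]
 [-0.00373184 -0.01796941]
 [ 0.00045738  0.10747427]]
-0.1157394509557685 -0.0034179674984164674
```

View pics/m6.png

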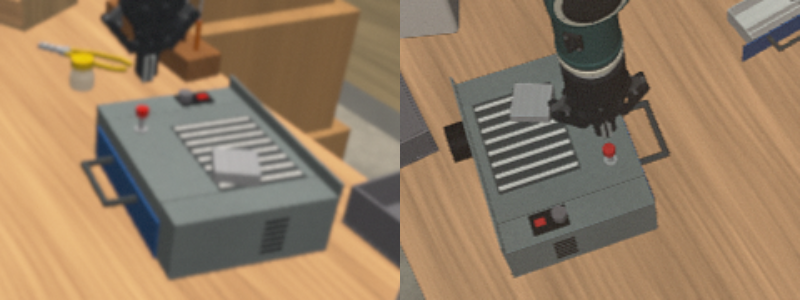

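The plate's front is at x = -3.7 mm (-4 expected) and 0.1° off square, so the tray is home. The fingers are over the bolt.

>>> move_arm --deltas '[[[0, 0, 0], [0, 0, -0.3], 1], [[0, 0, 0], [0, 0, -0.38], 1], [[0, 0, 0], [0, 0, -0.41], 1], [[0, 0, 0], [0, 0, -0.44], 1], [[0, 0, 0], [0, 0, -0.47], 1], [[0, 0, 0], [0, 0, -0.5], 1], [[0, 0, 0], [0, 0, -0.5], 1]]'

```text
time: 23.6
tool_pos: [0.6499, -0.0643, 0.1135]
tcp_rot: [2.391, 2.036, 0.001]
wrist_force: [-0.0, -1.1, 3.3]
width: 0.004
```

```bash
python3 r.py
```

```text
case xy mm [38.46 57.92] z 0.1135 F [ 0.17 -1.11] 3.32 T [-0.107  0.056 -0.037] yaw -9.18 23.6
```

Friction is about 4 N, as expected, so the bolt is going down.

>>> move_arm --deltas '[[[0, 0, 0], [-0.01, 0, -0.03], 1], [[0, 0, 0], [-0.01, 0, -0.06], 1], [[0, 0, 0], [-0.01, 0, -0.08], 1], [[0, 0, 0], [-0.01, 0, -0.1], 1], [[0, 0, 0], [-0.01, 0, -0.11], 1], [[0, 0, 0], [-0.01, 0, -0.11], 1]]'

```text
time: 24.35
tool_pos: [0.6484, -0.064, 0.1021]
tcp_rot: [-2.392, -2.036, -0.0]
wrist_force: [2.4, -0.7, 3.7]
width: 0.004
```

```bash
python3 r.py
```

```text
case xy mm [36.97 57.9 ] z 0.1021 F [ 2.48 -0.25] 3.66 T [-0.066 -0.405  0.027] yaw -9.18 24.35
```

>>> move_arm --deltas '[[[0, 0, 0], [0, 0, -0.008], 1], [[0, 0, 0], [0, 0, -0.016], 1], [[0, 0, 0], [0, 0, -0.016], 1]]'

```text
time: 24.72
tool_pos: [0.6486, -0.064, 0.102]
tcp_rot: [2.392, 2.036, 0.001]
wrist_force: [-0.9, 0.7, 10.3]
width: 0.001
```

```bash
python3 r.py
```

```text
case xy mm [37.08 57.92] z 0.102 F [-1.05  0.55] 10.33 T [0.08  0.15  0.008] yaw -9.18 24.725
```

The bolt has bottomed out at z = 0.102. I'll lift off and check.

>>> move_arm --deltas '[[[0, 0, 0], [0, 0, 0.3], 1], [[0, 0, 0], [0, 0, 0.8], 1], [[0, 0, 0], [0, 0, 1], 1], [[0, 0, 0], [0, 0, 1], 1], [[0, 0, 0], [0, 0, 1], 1]]'

```text
time: 25.35
tool_pos: [0.6467, -0.0639, 0.1978]
tcp_rot: [-2.39, -2.034, 0.005]
wrist_force: [0.4, -0.1, 0.1]
width: 0.002
```

```bash
python3 r.py
python3 - <<'E'
from h import *
snap('side','d7');n='d7'
L=load(n);c=cloud(L);p=L['p'].astype(int)
m=(p[...,2]>p[...,0]*1.8)&(p[...,2]>60)&(c[...,2]>.02)&(c[...,2]<.065)&(c[...,0]>.5)&(c[...,0]<.7)&(c[...,1]<.1)
q=(c[m][:,:2]-[.6026,-.1152])@np.array([[.9869,.1616],[-.1616,.9869]]);print('plate x',np.median(q[:,0]))
m=(p[...,0]>130)&(p[...,1]<70)&(p[...,2]<70)&(abs(c[...,0]-.65)<.03)&(abs(c[...,1]+.06)<.03);print('red',m.sum(),c[m].max(0),c[m].mean(0))
cv2.imwrite('pics/m7.png',cv2.resize(L['p'][150:450,200:600],(800,600))[:,:,::-1])
E
```

```text
case xy mm [35.25 57.8 ] z 0.1978 F [ 0.37 -0.01] 0.09 T [0.049 0.005 0.01 ] yaw -9.18 25.35
plate x -0.003739213966347741
red 30 [ 0.65205591 -0.06041358  0.10218724] [ 0.64531845 -0.06877374  0.0992956 ]
```

View pics/m7.png

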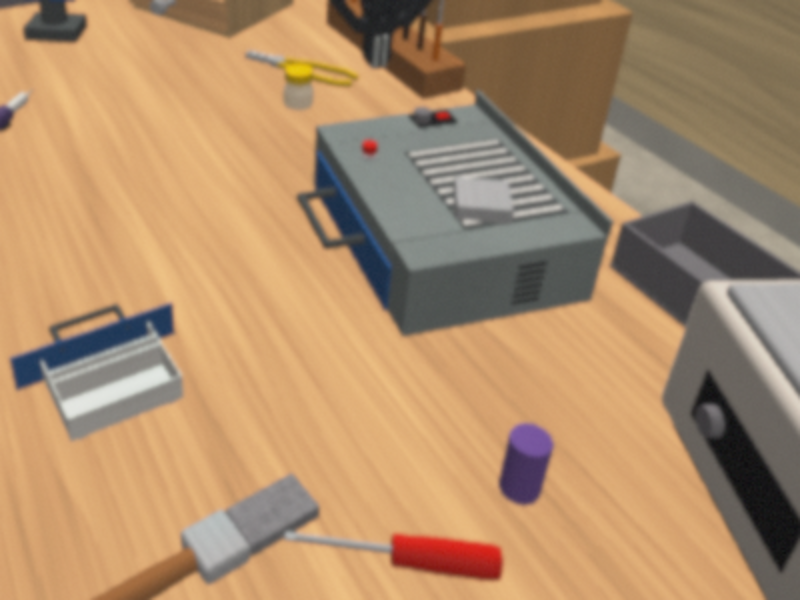

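The bolt is down, the tray is flush and the other things look untouched, so I'm handing in.

```bash
python3 -c "
from h import *
print(order.finish_job())"
```

```text
the job is handed in; nothing more can be done
None
```

The dust tray is back in its bay with its front plate against the case, the red lock bolt is fully down, and the arm is clear. I handed the job in at about 25 s of the 72 s allowed; it reports no verdict.

- **Finding the runners:** I gripped the tray by its handle, slid it over and lined it up with the case. With the tray's end about 12 mm inside the mouth, I moved it left until it touched the left runner, about 11 mm left of the case's middle. I backed off to about +9.3 mm, and it slid in freely with about 2 N of drag.
- **Seating:** the tray stopped firmly at the face. The highest force I read while inserting it was about 6 N along the slide, and about 4 N when feeling for the runner. Forces were read only at the end of each move, so a short peak between readings would not show.
- **Last checks:** the front of the plate measures 3.7 mm ahead of the face, where its 4 mm thickness should put it. It was within about 0.1° of square before I pushed the bolt; I did not repeat the angle afterwards. The bolt bottomed out at 102 mm with 10 N of push, and the camera also shows its top at 102 mm. The wrist force was near zero after lifting off.
- **Other things on the bench:** those in view looked unmoved in the last side picture, but I judged this by eye and did not measure it.

No check failed. The two cameras put the case 2 to 4 mm and 0.7° apart, so I used their average, and the stop position agreed with it to about 0.5 mm.

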